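# Serve a pressed badge on the counter carousel

## Robot

A 6-joint arm with a two-finger parallel gripper is mounted at the origin on the work surface. World frame = base frame: x ahead of the robot, y to its left, z up, the work surface at z = 0. Lengths are in m, angles in rad, forces in N, time in s.
With the tool pointing down it reaches from about 0.3 to 0.875 m from the base axis. Payload 6.4 kg.
Tool frame: the origin (TCP) lies between the finger pads, 19 mm behind the fingertips; this is the grasp point; z points along the fingers, y is the line along which they close (so a half turn about z gives the same grasp; the last joint's range is limited). The gripper opens to 85 mm and grips with 20 to 120 N. Pads are 22 mm wide; open, the fingers measure 114 mm over their backs; the gripper's body (76 mm by 85 mm) begins 54 mm behind the grasp point. The pads swing forward as they close: fully open they stand 13 mm farther back than shut.
Start: joints at [1.055, 0.181, 1.607, -0, 1.354, -0.206], TCP at [0.175, 0.548, 0.25] pointing down, gripper open.
Joint ranges: [-2.99, 2.99], [-0.89, 2.07], [0.3, 2.58], [-1.14, 4.28], [0, 2.63], [-3.12, 3.12]. Speed limits (rad/s): [2.57, 2.57, 3.01, 3.14, 3.14, 3.14].

## Interface

Orientations are given as a unit quaternion [w, x, y, z].
In Python, from bench import ctrl gives the robot as it stands. The module is installed in compiled form; this text tells all that it offers.
- The arm moves only by the tool servo_tool, never from a script. Its argument "commands" is a list of rows, each a list of 3 entries, a list of its own where there are three numbers: the shift along the tool's x, y, z in mm, then the turn about the tool's z in rad, then the finger opening in mm, from 0 to 85.4. In form: [[[dx, dy, dz], turn, jaw], ...]. A call has 1 to 20 rows; each row shifts and turns the commanded pose from where the row before left it, along the tool's axes as they then stand; what a row does not reach is not made up. A row lasts 1/8 s, in which the tool goes at most 62.5 mm and 10.7 degrees, less where a joint would pass 70% of its speed; a pose out of reach is approached as far as the arm can. A call with a gripper value outside its range is refused whole. The fingers move at their own pace and stop on an object; the grip force is fixed at half the most. Time passes only in rows, so rows that do not move let the fingers close. It gives the time, the measured TCP pose, the force, the opening and the grip force at its end, in the units of the state.
- ctrl.get_obs(): the state, without advancing time (a new reading comes with each control period).
- ctrl.camera(name): name is "side" or "top" or "wrist"; returns a dict with "color" (384x512x3 uint8, red, green, blue), "z_map" (384x512 float32, m along the optical axis (not along the pixel's ray), 0 where there is no reading), "fx", "fy", "cx", "cy" (pixels), "k1" (the pictures are not rectified: a ray, as slopes to the right and down, at radius r is drawn at 1 + k1 r^2 times it, then the intrinsics apply), "R" (3x3) and "t" (3): a world point X has camera coordinates R X + t. Camera axes: x right, y down, z forward; pixel columns grow to the right and rows downward; lengths in m; the calibration is good to about 2 mm. A picture is of the moment at which its call begins.
- ctrl.hand_in(): hands the job in; it is judged then, once.
The state is a dict: "time_s": time; "q": joint angles; "dq": joint speeds; "joint_efforts": joint torques, N m; "eef_pos": TCP position; "eef_rot": TCP orientation; "wrist_force": force on the tool from outside, world axes, zero at the start; "torque": the same for the moment, N m; "opening": opening from 0.0 (shut) to 1.0 (fully open); "grasp_force": force on a finger pad.
Only numpy, scipy, OpenCV 4.12 (cv2) and the standard library are available. Lean on these libraries where they do the work, as an engineer would, in place of code of your own. Each camera call takes 0.05 s, during which the arm holds its last target. There are 200 camera calls.

## Task

Lift the freshly pressed blue badge out of the open die and lay it flat, white spot up, in the orange dish of the badge carousel. Then turn the carousel by its black knob until the orange dish stands at the red arrow on the visitors' side, and finish while still gripping the knob, holding the carousel still there; leave the cups, bell and plant where they are.

Things in the scene. Friction and masses are not known exactly. Their poses are not given: they have to be found in the camera images.
- badge: Blue round magnet badge with a white spot on top, a disc 44 mm across and 14 mm thick, 20 to 45 g. Origin: centre of its underside, z up. At the start it lies flat in the die's cavity, its upper 9.5 mm standing proud of the die.
- die: Fixed badge press, die slid out. Steel die block 74 x 74 mm, flat top 34 mm above the counter; round open cavity in its centre, 47 mm across, 4.5 mm deep. Origin: on the counter under the cavity's centre. On its own +y side, 118 to 178 mm out, stands the red press column, 70 mm wide, 162 mm high with its lever; between them only a bed under 20 mm high.
- marked_dish (a point): Centre of the inner floor of the orange dish on the turntable, 36 mm above the counter, 80 mm from the turntable's axis; turns with it. The dish is round, inner radius 38, outer 42 mm, its rim 14 mm above this point. Three like grey dishes with small fixed contents stand at the other quarters.
- front_spot (a point): Fixed point 80 mm from the turntable's axis, 36 mm above the counter, towards the white block with the red arrow on the visitors' side (block 141 to 175 mm from the axis, 30 mm high): where the centre of the orange dish must come.
- cups: Bystander: upright stack of white paper cups, 77 mm across, 122 mm high; origin at the centre of its foot. Must not be moved.
- bell: Bystander: brass counter bell, 68 mm across, 49 mm high; origin at the centre of its foot. Must not be moved.
- plant: Bystander: small green plant in a white pot, 84 mm across, pot 60 mm and leaves about 120 mm high; origin at the centre of its foot. Must not be moved.
- knob (a point): Black bar grip on the turntable's axis, turning with it: 50 mm long along its own x, 14 mm thick along its y, 32 mm high. This point: centre of the bar, on the axis, 96 mm above the counter (bar from 80 to 112 mm). Its +x points towards the orange dish. A thin post (16 mm) carries it.
- turntable: The carousel's wooden turntable with its four dishes and knob, a disc 264 mm across, its top 32 mm above the counter. Origin on its upright axis, 20 mm above the counter; +x points to the orange dish. It turns about z freely either way, several turns, against light friction (about 0.04 N m), and stays where it is left.
Mind the look-alikes: they are no part of the job. Of the things shaped like the badge, the blue one is meant.

How it is judged:
By the outcome, as a careful person would: the job done as asked, in the order asked, and still so for the second after the job is handed in, while the arm keeps its last pose, push and grip.
It also fails if it takes over 64 s, if anything falls off the work surface, if the arm or the gripper's body presses on something with over 40 N, if the wrist force passes 120 N, or if a joint passes its speed limit or range.

## Working session

There is one attempt and no reset: what is moved stays moved. The work goes in short steps, Python scripts to look and compute and a tool call to move; the robot and the scene stay as the last step left them, time stands still between calls to the robot, and variables do not carry over. Pictures are saved under pics/ and viewed, at most 10 in all, crops included, and the job is handed in when it is done.

Besides the shell and the picture viewer there is one more tool, called after "Call:" by a JSON object that holds its "method" and its "body", one argument or row to a line. servo_tool: Moves the arm, as the interface text tells. Its arguments: {"type":"object","properties":{"commands":{"type":"array"}},"required":["commands"]}

```bash
mkdir -p pics
cat > h.py <<'E'
import numpy as np, cv2
from bench import ctrl
def grab(n):
    c=ctrl.camera(n); np.savez('/tmp/%s.npz'%n,**c); return c
def load(n): return dict(np.load('/tmp/%s.npz'%n))
def ray(c,u,v):
    x=np.array([(u-c['cx'])/c['fx'],(v-c['cy'])/c['fy']]);s=x.copy()
    for _ in range(20): s=x/(1+c['k1']*(s@s))
    return np.array([s[0],s[1],1.])
def at_z(c,u,v,z):   # intersect pixel ray with world height z
    o=-c['R'].T@c['t'];d=c['R'].T@ray(c,u,v);return o+d*(z-o[2])/d[2]
def pt(c,u,v):       # by depth
    Z=float(c['z_map'][int(round(v)),int(round(u))]);return c['R'].T@(ray(c,u,v)*Z-c['t'])
def crop(c,u0,v0,u1,v1,k,name):
    im=c['color'][v0:v1,u0:u1][:,:,::-1];cv2.imwrite('pics/'+name,cv2.resize(im,None,fx=k,fy=k,interpolation=cv2.INTER_CUBIC))
E
python3 - <<'E'
from h import *
ims=[grab(n) for n in('top','side')]
a=np.vstack([c['color'] for c in ims])[:,:,::-1]
crop(ims[0],0,0,512,384,1.5,'top0.png');crop(ims[1],0,0,512,384,1.5,'side0.png')
o=ctrl.get_obs();print(o)
for c in ims:print(-c['R'].T@c['t'])
E
```

```text
{'time_s': 0.1, 'q': array([ 1.05464142e+00,  1.81464408e-01,  1.60785308e+00,  9.90692492e-06,
        1.35380557e+00, -2.06323779e-01]), 'dq': array([ 0.00055047, -0.0014493 , -0.00142272, -0.00061728, -0.00063939,
       -0.0017726 ]), 'joint_efforts': array([ 1.29325650e-03, -4.45882630e+01, -3.52237737e+01, -3.37584697e-04,
        4.19264150e-03,  1.01681266e-06]), 'eef_pos': array([0.17508711, 0.54723112, 0.24920208]), 'eef_rot': array([-2.74974007e-04,  1.54297687e-01,  9.88024108e-01, -7.14109754e-04]), 'wrist_force': array([-0.05309672,  0.85653169, -0.4495924 ]), 'torque': array([-0.05057165, -0.01711196,  0.00033804]), 'grasp_force': 0.0, 'opening': 0.9997480687375001}
[ 0.39605665 -0.07146952  1.09608817]
[0.33077885 0.69045299 0.65935223]
```

View pics/top0.png

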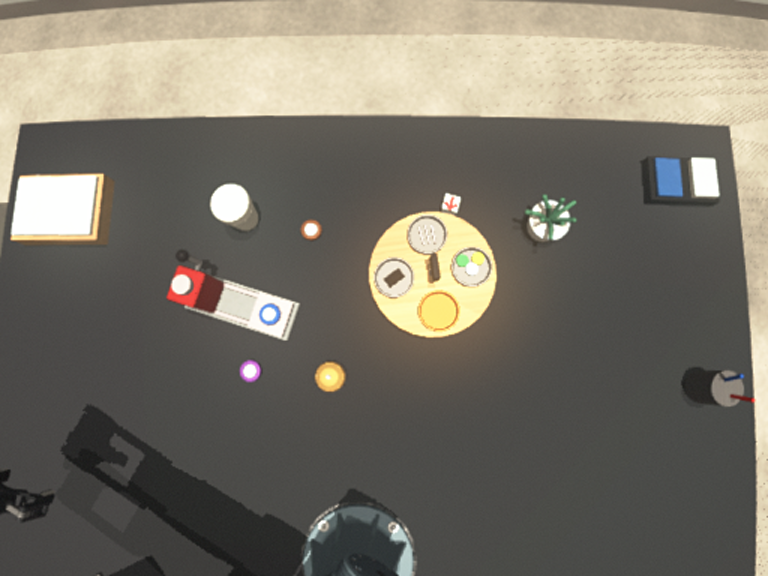

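View pics/side0.png

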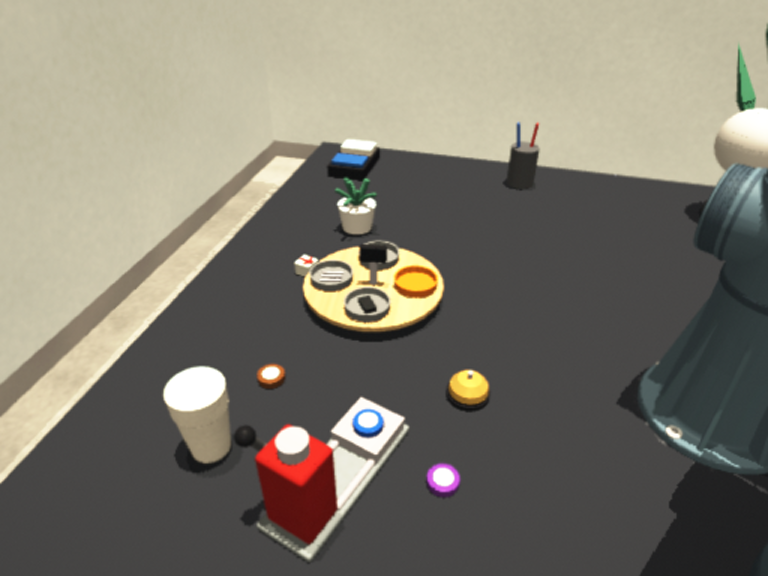

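The badge candidates in the top picture (1.5x) are the blue disc in the die (270,314), a purple disc (250,371) and a brown disc (311,230); the blue one in the die is meant. The orange dish is at (438,311), the knob at (433,268) and the arrow block at (452,203). The bell is at (330,376), the cups at (233,205) and the plant at (550,220).

Run:
```python
from h import *
c=load('top'); s=load('side')
crop(c,110,125,345,265,3.4,'topcrop.png')
def cen(c,lo,hi,box):
    h=cv2.cvtColor(c['color'],cv2.COLOR_RGB2HSV);m=cv2.inRange(h,lo,hi);k=np.zeros_like(m);u0,v0,u1,v1=box;k[v0:v1,u0:u1]=m[v0:v1,u0:u1]
    ct=max(cv2.findContours(k,cv2.RETR_EXTERNAL,cv2.CHAIN_APPROX_NONE)[0],key=cv2.contourArea)
    e=cv2.fitEllipse(cv2.convexHull(ct));return e
b=cen(c,(100,120,60),(125,255,255),(165,195,195,225));print('badge',b,at_z(c,*b[0],.0435))
b2=cen(s,(100,120,60),(125,255,255),(220,260,270,300));print('badge side',b2,at_z(s,*b2[0],.0435))
for n,cc,box in(('top',c,(270,185,315,225)),('side',s,(255,170,300,200))):
    d=cen(cc,(12,190,60),(22,255,255),box);print(n,'dish',d,at_z(cc,*d[0],.045))
d=cen(c,(8,60,90),(30,255,255),(235,130,340,232));print('wood',d,at_z(c,*d[0],.032))
# depth-based clouds: knob top, die top
v,u=np.mgrid[130:240,100:345]
P=np.array([pt(c,a,b) for a,b in zip(u.ravel(),v.ravel())])
def sel(lo,hi): return P[np.all((P>lo)&(P<hi),1)]
w=at_z(c,*d[0],.032)
k=sel([w[0]-.05,w[1]-.05,.095],[w[0]+.05,w[1]+.05,.13]);print('knob',len(k),k.mean(0))
r=cv2.minAreaRect((k[:,:2]*1000).astype(np.float32));print(r)
bb=at_z(c,*b[0],.0435)
k=sel([bb[0]-.06,bb[1]-.06,.028],[bb[0]+.06,bb[1]+.06,.060]);print('die',len(k),cv2.minAreaRect((k[:,:2]*1000).astype(np.float32)),k.mean(0))
for n,u,v,z in(('arrow',452/1.5,203/1.5,.03),('bell',220,251,.049),('cups',155,137,.122),('plant',366,147,.06),('presstop',121,190,.16)):print(n,at_z(c,u,v,z))
```

```text
badge ((179.35232543945312, 209.06475830078125), (12.693251609802246, 13.148039817810059), 27.20615577697754) [0.49122929 0.18706367 0.0435    ]
badge side ((245.01443481445312, 281.6098937988281), (18.0560302734375, 19.796594619750977), 84.0617904663086) [0.49165154 0.19297833 0.0435    ]Traceback (most recent call last):
  File "<stdin>", line 11, in <module>
  File "<stdin>", line 6, in cen
ValueError: max() iterable argument is empty
```

View pics/topcrop.png

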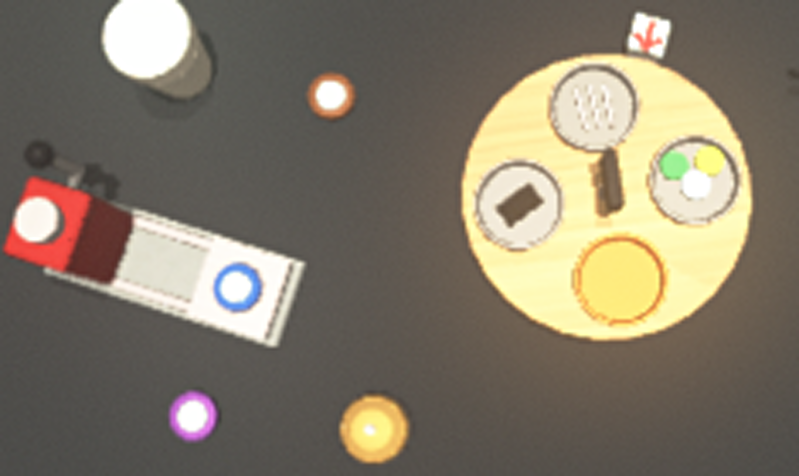

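The crop confirms it: the blue disc with the white spot lies in the die at crop (238,287). The empty orange dish is at (619,281), the knob at (610,182) and the arrow block at (649,36).

Run:
```python
from h import *
c=load('top'); s=load('side')
p=lambda u,v,z:at_z(c,110+u/3.4-.35,125+v/3.4-.35,z).round(4)
print('dish rim',p(619,281,.05)); 
w=[p(462,196,.032),p(752,196,.032),p(607,53,.032),p(607,341,.032)]
ax=np.array([(w[2][0]+w[3][0])/2,(w[0][1]+w[1][1])/2]);print('axis',ax,w)
print('arrow',p(649,36,.03),'grey',p(593,108,.05),p(518,205,.05),p(694,181,.05))
print('bell',p(374,429,.03),'purple',p(193,416,.01))
v,u=np.mgrid[130:240,110:345]
P=np.array([pt(c,a,b) for a,b in zip(u.ravel(),v.ravel())])
k=P[(np.hypot(*(P[:,:2]-ax).T)<.05)&(P[:,2]>.1)];print('knob',len(k),k.mean(0),cv2.minAreaRect((k[:,:2]*1000).astype(np.float32)))
bb=[.491,.187]
k=P[(np.abs(P[:,:2]-bb).max(1)<.06)&(P[:,2]>.028)&(P[:,2]<.06)];print('die',len(k),cv2.minAreaRect((k[:,:2]*1000).astype(np.float32)),k[:,2].mean())
print('lamp/depth bell',pt(c,220,251),pt(c,155,137),'badge',pt(c,179,209))
from scipy.spatial.transform import Rotation as Ro
o=ctrl.get_obs();print(Ro.from_quat(np.roll(o['eef_rot'],-1)).as_matrix().round(3))
```

```text
dish rim [ 0.5009 -0.1546  0.05  ]
axis [ 0.58185 -0.14525] [array([ 0.5785, -0.0131,  0.032 ]), array([ 0.582 , -0.2774,  0.032 ]), array([ 0.715 , -0.1449,  0.032 ]), array([ 0.4487, -0.1455,  0.032 ])]
arrow [ 0.7326 -0.1843  0.03  ] grey [ 0.6578 -0.131   0.05  ] [ 0.5679 -0.0643  0.05  ] [ 0.5918 -0.2219  0.05  ]
bell [0.3674 0.0613 0.03  ] purple [0.3749 0.2311 0.01  ]
knob 89 [ 0.58086692 -0.1437527   0.11187857] ((581.44091796875, -144.18463134765625), (49.343326568603516, 13.967504501342773), 7.959263324737549)
die 571 ((491.2895202636719, 186.59866333007812), (75.7032699584961, 73.99978637695312), 73.1943130493164) 0.037276337829996
lamp/depth bell [0.36716762 0.05905827 0.03935433] [0.69553982 0.25198067 0.12065848] badge [0.49116775 0.18750665 0.04617014]
[[-0.952  0.305 -0.001]
 [ 0.305  0.952 -0.001]
 [ 0.    -0.001 -1.   ]]
```

Call:
{"method": "servo_tool", "body": {
  "commands": [
    [[-34,-20,0],0,85],
    [[-34,-20,0],0,85],
    [[-34,-20,0],0,85],
    [[-34,-20,0],0,85],
    [[-34,-20,0],0,85],
    [[-34,-20,0],0,85],
    [[-34,-20,0],0,85],
    [[-34,-20,0],0,85],
    [[-34,-20,0],0,85],
    [[-34,-20,0],0,85],
    [[-34,-20,0],0,85],
    [[-35,-24,0],0,85],
    [[0,0,20],0,60],
    [[0,0,20],0,60],
    [[0,0,20],0,60],
    [[0,0,20],0,60],
    [[0,0,0],0,60]
  ]
}}

```text
time_s: 2.22
eef_pos: [0.4889, 0.1903, 0.1681]
eef_rot: [-0.002, 0.154, 0.988, -0.001]
wrist_force: [0.1, -1.3, 0.3]
opening: 0.701
grasp_force: 0.0
```

Run:
```python
from h import *
c=grab('wrist');crop(c,0,0,512,384,1.5,'w1.png')
h=cv2.cvtColor(c['color'],cv2.COLOR_RGB2HSV);m=cv2.inRange(h,(100,120,60),(125,255,255))
ct=max(cv2.findContours(m,cv2.RETR_EXTERNAL,cv2.CHAIN_APPROX_NONE)[0],key=cv2.contourArea)
e=cv2.fitEllipse(cv2.convexHull(ct));print(e,at_z(c,*e[0],.0435))
o=ctrl.get_obs();print(o['eef_pos'],o['opening'],o['wrist_force'],-c['R'].T@c['t'])
```

```text
((251.59210205078125, 192.65406799316406), (46.470489501953125, 47.11404800415039), 63.749847412109375) [0.48945314 0.18924243 0.0435    ]
[0.48982269 0.19045311 0.16938819] 0.7013448458306096 [0.09708855 0.1732425  0.05489332] [0.41077904 0.21537106 0.29041499]
```

View pics/w1.png

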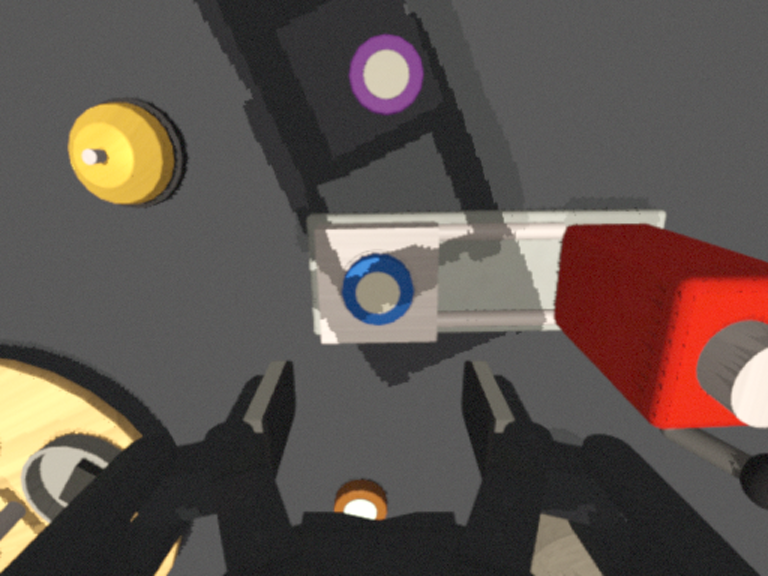

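The picture shows the blue badge at (378,289), midway between the pads at (280,365) and (480,365). The purple, brown and bell look-alikes are well apart from it.

Call:
{"method": "servo_tool", "body": {
  "commands": [
    [[0,-1.5,20],0,56],
    [[0,0,20],0,56],
    [[0,0,20],0,56],
    [[0,0,18],0,56],
    [[0,0,16],0,56],
    [[0,0,0],0,56],
    [[0,0,0],0,56]
  ]
}}

```text
time_s: 3.15
eef_pos: [0.4904, 0.1892, 0.0765]
eef_rot: [0.0, 0.154, 0.988, 0.0]
wrist_force: [-0.7, 0.2, 0.2]
opening: 0.652
grasp_force: 0.0
```

Run:
```python
from h import *
c=grab('wrist');crop(c,150,130,406,322,3,'w2.png')
o=ctrl.get_obs();print(o['eef_pos'],o['opening'],o['wrist_force'])
tc=o['eef_pos']
from scipy.spatial.transform import Rotation as Ro
R=Ro.from_quat(np.roll(o['eef_rot'],-1)).as_matrix()
v,u=np.mgrid[130:384:1,100:420:1]
P=np.array([pt(c,a,b) for a,b in zip(u.ravel(),v.ravel())])
T=(P-tc)@R
Z=c['z_map'][130:384,100:420].ravel()
f=(abs(T[:,0])<.012)&(abs(T[:,1])>.024)&(abs(T[:,1])<.06)&(Z>0)&(P[:,2]>.046)
print(f.sum(),(T[f].min(0)*1000).round(1),(T[f].max(0)*1000).round(1))
for lo in range(-60,60,3):
    g=f&(T[:,1]>lo/1000)&(T[:,1]<(lo+3)/1000)
    if g.sum()>3:print(lo,g.sum(),(np.percentile(P[g,2],2)*1000).round(1))
k=P[(Z>0)&(P[:,2]>.03)&(P[:,2]<.038)&(np.abs(T[:,1])<.045)];print('die z',np.median(k[:,2]))
```

```text
[0.4906192  0.18925812 0.07670637] 0.6534196538645541 [-0.20634139  0.54623366  0.34484381]
10057 [-11.9 -58.5 -67.3] [12.  60.  16.9]
-60 5 106.1
-57 150 115.6
-54 426 113.6
-51 1004 105.2
-48 489 102.7
-45 411 101.7
-42 427 69.6
-39 143 66.7
-36 177 66.4
-33 342 66.0
-30 1048 62.3
-27 8 113.9
24 18 112.4
27 1122 62.0
30 300 65.3
33 133 64.7
36 183 66.6
39 436 71.2
42 438 102.7
45 575 103.0
48 1241 106.4
51 588 115.3
54 245 113.9
57 148 109.5
die z 0.03207012859484608
```

View pics/w2.png

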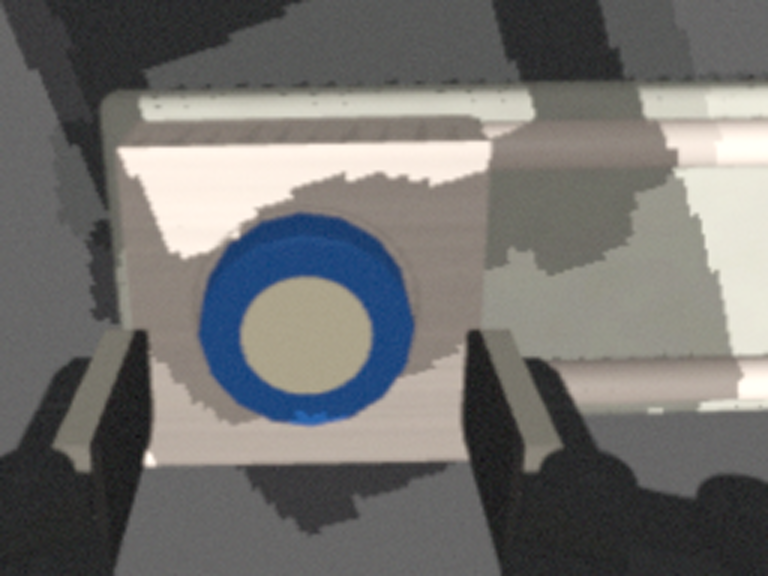

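The pads straddle the badge symmetrically: pad faces at crop x 150 and 468, badge centre at 307. I'll descend and close.

Call:
{"method": "servo_tool", "body": {
  "commands": [
    [[0,0,10],0,56],
    [[0,0,10],0,56],
    [[0,0,5],0,56],
    [[0,0,0],0,48],
    [[0,0,0],0,44],
    [[0,0,0],0,36],
    [[0,0,0],0,36],
    [[0,0,0],0,36],
    [[0,0,0],0,36]
  ]
}}

```text
time_s: 4.32
eef_pos: [0.4903, 0.1892, 0.0516]
eef_rot: [0.0, 0.154, 0.988, 0.0]
wrist_force: [-1.3, 0.9, 4.8]
opening: 0.484
grasp_force: 60.6
```

Call:
{"method": "servo_tool", "body": {
  "commands": [
    [[0,0,-4],0,36],
    [[0,0,-8],0,36],
    [[0,0,-20],0,36],
    [[0,0,-30],0,36],
    [[0,0,-40],0,36],
    [[0,0,0],0,36]
  ]
}}

```text
time_s: 5.08
eef_pos: [0.4925, 0.1896, 0.1569]
eef_rot: [0.004, 0.154, 0.988, 0.001]
wrist_force: [1.4, -0.8, -0.4]
opening: 0.483
grasp_force: 60.6
```

Run:
```python
from h import *
c=grab('wrist');crop(c,150,130,406,322,3,'w3.png')
o=ctrl.get_obs();print(o['eef_pos'],o['opening'],o['wrist_force'])
```

```text
[0.49110181 0.18933271 0.15481092] 0.48075850073661225 [-0.32458139 -0.74562328 -0.1792862 ]
```

View pics/w3.png

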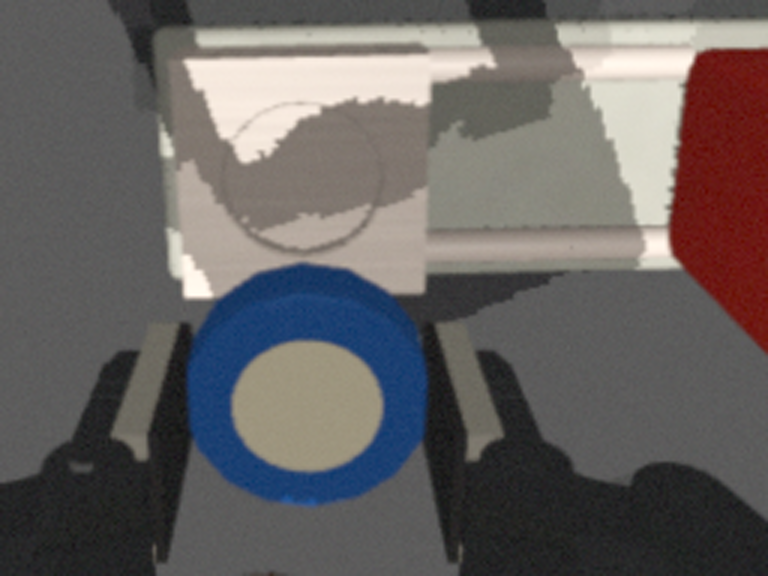

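The badge is held level between the pads, white spot up at crop (307,405), and the die's cavity at (303,177) is empty. Next I turn by 2.7 rad so the same yaw suits both the dish and the knob.

Call:
{"method": "servo_tool", "body": {
  "commands": [
    [[0,0,0],0.18,36],
    [[0,0,0],0.18,36],
    [[0,0,0],0.18,36],
    [[0,0,0],0.18,36],
    [[0,0,0],0.18,36],
    [[0,0,0],0.18,36],
    [[0,0,0],0.18,36],
    [[0,0,0],0.18,36],
    [[0,0,0],0.18,36],
    [[0,0,0],0.18,36],
    [[0,0,0],0.18,36],
    [[0,0,0],0.18,36],
    [[0,0,0],0.18,36],
    [[0,0,0],0.18,36],
    [[0,0,0],0.18,36],
    [[0,0,0],0,36]
  ]
}}

```text
time_s: 7.12
eef_pos: [0.489, 0.189, 0.1517]
eef_rot: [0.0, 0.998, 0.067, -0.001]
wrist_force: [-0.1, 0.2, -1.4]
opening: 0.483
grasp_force: 60.5
```

Call:
{"method": "servo_tool", "body": {
  "commands": [
    [[-3,30,0],0,36],
    [[-3,30,0],0,36],
    [[-3,30,0],0,36],
    [[-3,30,0],0,36],
    [[-3,30,0],0,36],
    [[-3,30,0],0,36],
    [[-3,30,0],0,36],
    [[-3,30,0],0,36],
    [[-3,30,0],0,36],
    [[-3,30,0],0,36],
    [[-3,30,0],0,36],
    [[-2,13,0],0,36],
    [[0,0,0],0,36],
    [[0,0,0],0,36]
  ]
}}

```text
time_s: 8.88
eef_pos: [0.5001, -0.1544, 0.1527]
eef_rot: [-0.0, 0.998, 0.067, -0.0]
wrist_force: [0.1, 0.4, -0.4]
opening: 0.483
grasp_force: 60.6
```

Run:
```python
from h import *
c=grab('wrist');crop(c,100,100,420,340,2.5,'w4.png')
o=ctrl.get_obs();tc=o['eef_pos'];print(tc,o['q'],o['opening'],o['wrist_force'])
from scipy.spatial.transform import Rotation as Ro
R=Ro.from_quat(np.roll(o['eef_rot'],-1)).as_matrix();print(R.round(3),np.degrees(np.arctan2(R[1,1],R[0,1])))
h=cv2.cvtColor(c['color'],cv2.COLOR_RGB2HSV);m=cv2.inRange(h,(100,120,40),(125,255,255))
ct=max(cv2.findContours(m,cv2.RETR_EXTERNAL,cv2.CHAIN_APPROX_NONE)[0],key=cv2.contourArea)
e=cv2.fitEllipse(cv2.convexHull(ct));p=at_z(c,*e[0],tc[2]-.0095);print('badge',e,p,(p-tc)@R*1000)
```

```text
[ 0.50017972 -0.15434183  0.15275759] [-5.26452398e-01  1.78613419e-01  1.82096719e+00  2.99336058e-04
  1.14275584e+00  9.10782912e-01] 0.48436738673201796 [-0.08332865  0.50162864  0.00501234]
[[ 0.991  0.133 -0.001]
 [ 0.133 -0.991  0.001]
 [-0.    -0.001 -1.   ]] -82.35465038107891
badge ((251.87103271484375, 258.38323974609375), (79.76187896728516, 82.57913208007812), 89.13766479492188) [ 0.50133316 -0.15425456  0.14325759] [1.15879268 0.07333217 9.49946628]
```

View pics/w4.png

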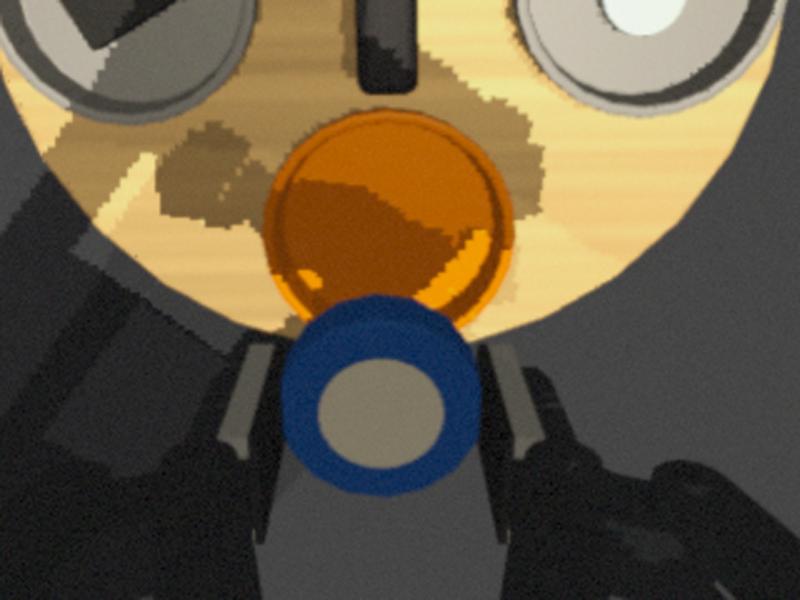

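The badge is held with its spot up at crop (381,412). The orange dish's rim spans x 263 to 514 with its top at y 108, so its centre is near (388.5,233); the knob bar is at x 387.

Run:
```python
from h import *
c=load('wrist');o=ctrl.get_obs();tc=o['eef_pos']
from scipy.spatial.transform import Rotation as Ro
R=Ro.from_quat(np.roll(o['eef_rot'],-1)).as_matrix()
for u,v,z in((388.5,233.5,.05),(388.5,108,.05),(263,225,.05),(514,225,.05),(387,10,.112),(358,60,.112),(417,60,.112)):
    p=at_z(c,100+u/2.5-.3,100+v/2.5-.3,z);print(p.round(4),((p-tc)@R*1000).round(1))
```

```text
[ 0.5051 -0.1563  0.05  ] [  4.6   2.7 102.8]
[ 0.5453 -0.1508  0.05  ] [ 45.3   2.5 102.7]
[ 0.5025 -0.1157  0.05  ] [  7.5 -37.9 102.8]
[ 0.5133 -0.1961  0.05  ] [  7.5  43.2 102.7]
[ 0.576  -0.1456  0.112 ] [76.3  1.5 40.7]
[ 0.5647 -0.1408  0.112 ] [65.8 -4.8 40.7]
[ 0.5664 -0.1535  0.112 ] [65.8  8.  40.7]
```

Call:
{"method": "servo_tool", "body": {
  "commands": [
    [[1.5,2,15],0,36],
    [[0,0,20],0,36],
    [[0,0,20],0,36],
    [[0,0,20],0,36],
    [[0,0,8],0,36],
    [[0,0,5],0,36],
    [[0,0,0],0,36],
    [[0,0,0],0,36]
  ]
}}

```text
time_s: 9.93
eef_pos: [0.5026, -0.1575, 0.0656]
eef_rot: [0.0, 0.998, 0.066, 0.001]
wrist_force: [0.3, -0.4, -0.5]
opening: 0.481
grasp_force: 60.6
```

Call:
{"method": "servo_tool", "body": {
  "commands": [
    [[0,0,3],0,36],
    [[0,0,2],0,36],
    [[0,0,2],0,36],
    [[0,0,0],0,36],
    [[0,0,0],0,36]
  ]
}}

```text
time_s: 10.55
eef_pos: [0.5022, -0.1574, 0.0581]
eef_rot: [0.0, 0.998, 0.066, 0.0]
wrist_force: [-1.4, -1.5, 1.6]
opening: 0.485
grasp_force: 61.0
```

Call:
{"method": "servo_tool", "body": {
  "commands": [
    [[0,0,0],0,43],
    [[0,0,0],0,45],
    [[0,0,0],0,47],
    [[0,0,0],0,47],
    [[0,0,0],0,47]
  ]
}}

```text
time_s: 11.18
eef_pos: [0.5021, -0.1573, 0.058]
eef_rot: [0.0, 0.998, 0.066, -0.0]
wrist_force: [0.7, -0.6, -0.4]
opening: 0.552
grasp_force: 0.0
```

Call:
{"method": "servo_tool", "body": {
  "commands": [
    [[0,0,-3],0,47],
    [[0,0,-5],0,47],
    [[0,0,-20],0,47],
    [[0,0,-30],0,47],
    [[0,0,-40],0,47],
    [[0,0,-40],0,47],
    [[0,0,0],0,47]
  ]
}}

```text
time_s: 12.05
eef_pos: [0.5043, -0.1585, 0.2002]
eef_rot: [0.002, 0.998, 0.066, 0.003]
wrist_force: [0.1, -0.2, -0.1]
opening: 0.549
grasp_force: 0.0
```

Run:
```python
from h import *
c=grab('wrist');crop(c,100,0,420,240,2.5,'w5.png')
o=ctrl.get_obs();tc=o['eef_pos'];print(tc)
from scipy.spatial.transform import Rotation as Ro
R=Ro.from_quat(np.roll(o['eef_rot'],-1)).as_matrix()
P=np.array([pt(c,a,b) for b in range(384) for a in range(512)])
z=c['z_map'].ravel()>0
k=P[z&(np.hypot(P[:,0]-.5815,P[:,1]+.1445)<.04)&(P[:,2]>.105)&(P[:,2]<.125)]
r=cv2.minAreaRect((k[:,:2]*1000).astype(np.float32));print(len(k),r,k[:,2].mean())
print('knob tool',(np.array([r[0][0]/1000,r[0][1]/1000,.112])-tc)@R*1000,np.degrees(np.arctan2(R[1,1],R[0,1])))
h=cv2.cvtColor(c['color'],cv2.COLOR_RGB2HSV);m=cv2.inRange(h,(100,120,40),(125,255,255))
ct=max(cv2.findContours(m,cv2.RETR_EXTERNAL,cv2.CHAIN_APPROX_NONE)[0],key=cv2.contourArea)
e=cv2.fitEllipse(cv2.convexHull(ct));print('badge',e,at_z(c,*e[0],.050),pt(c,*e[0]))
b=P.reshape(384,512,3)[int(e[0][1])-12:int(e[0][1])+12,int(e[0][0])-12:int(e[0][0])+12].reshape(-1,3)
A=np.c_[b[:,:2],np.ones(len(b))];print('tilt slopes',np.linalg.lstsq(A,b[:,2],rcond=None)[0][:2])
```

```text
[ 0.50305506 -0.15777412  0.19790757]
1362 ((582.19482421875, -144.56875610351562), (48.8570556640625, 13.295685768127441), 8.8639554977417) 0.10966451209296348
knob tool [79.91423542 -2.89765322 86.15632547] -82.443472045783
badge ((249.4561004638672, 185.40370178222656), (41.78544616699219, 42.03541564941406), 21.189760208129883) [ 0.50137979 -0.15715668  0.05      ] [ 0.50110379 -0.15718972  0.04909374]
tilt slopes [1.06402638 0.11255576]
```

View pics/w5.png

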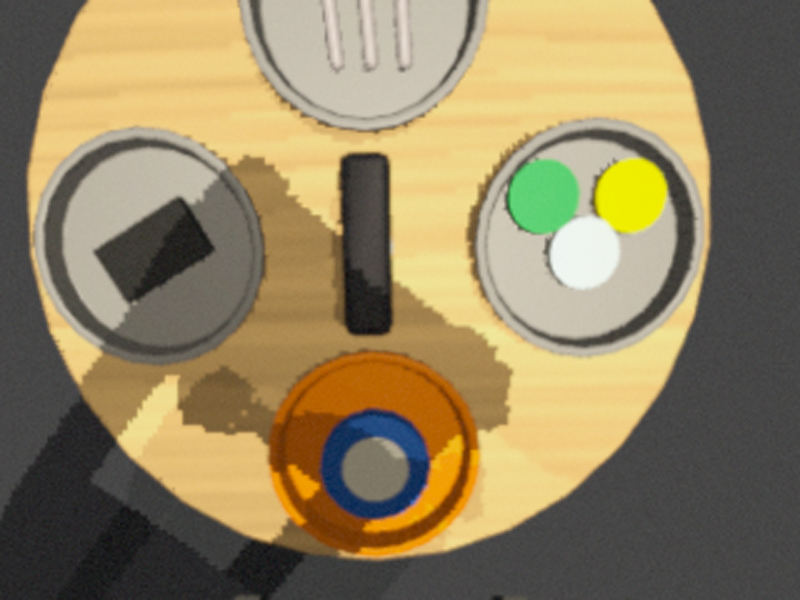

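The badge lies in the orange dish, spot up, at crop (375,465), and the knob bar is at (366,245), nearly parallel to the pads. I'll recheck the badge's tilt and move over the knob.

Run:
```python
from h import *
c=load('wrist')
u0,v0=100+375/2.5,468/2.5
b=np.array([pt(c,u0+i,v0+j) for i in range(-12,13) for j in range(-12,13)])
print(np.percentile(b[:,2],[1,10,50,90,99]))
for d in((-12,0),(0,0),(12,0),(0,-12),(0,12)): print(d,pt(c,u0+d[0],v0+d[1]).round(4))
```

```text
[0.0470293  0.04768212 0.04858007 0.04947072 0.05013934]
(-12, 0) [ 0.4976 -0.1463  0.0484]
(0, 0) [ 0.4995 -0.1579  0.0495]
(12, 0) [ 0.5003 -0.1697  0.0474]
(0, -12) [ 0.5114 -0.1564  0.0492]
(0, 12) [ 0.4868 -0.1596  0.0486]
```

Call:
{"method": "servo_tool", "body": {
  "commands": [
    [[20,0,0],0,47],
    [[20,0,0],0,47],
    [[20,0,0],0,47],
    [[20,-3,0],0,47],
    [[0,0,0],-0.02,47],
    [[0,0,0],0,47],
    [[0,0,0],0,47]
  ]
}}

```text
time_s: 12.98
eef_pos: [0.5802, -0.1438, 0.1956]
eef_rot: [-0.0, 0.997, 0.076, -0.0]
wrist_force: [-0.1, -0.1, -0.4]
opening: 0.555
grasp_force: 0.0
```

Call:
{"method": "servo_tool", "body": {
  "commands": [
    [[1.5,1,15],0,47],
    [[0,0,20],0,47],
    [[0,0,20],0,47],
    [[0,0,20],0,47],
    [[0,0,14],0,47],
    [[0,0,5],0,47],
    [[0,0,0],0,30],
    [[0,0,0],0,20],
    [[0,0,0],0,10],
    [[0,0,0],0,6],
    [[0,0,0],0,6],
    [[0,0,0],0,6]
  ]
}}

```text
time_s: 14.48
eef_pos: [0.5832, -0.1445, 0.1031]
eef_rot: [0.0, 0.997, 0.076, 0.001]
wrist_force: [-0.2, 2.1, 6.4]
opening: 0.152
grasp_force: 61.2
```

Call:
{"method": "servo_tool", "body": {
  "commands": [
    [[0,0,0],-0.03,6],
    [[0,0,0],-0.06,6],
    [[0,0,0],-0.08,6],
    [[0,0,0],-0.1,6],
    [[0,0,0],-0.1,6],
    [[0,0,0],-0.1,6],
    [[0,0,0],-0.1,6],
    [[0,0,0],-0.1,6],
    [[0,0,0],-0.1,6],
    [[0,0,0],-0.1,6],
    [[0,0,0],-0.1,6],
    [[0,0,0],-0.1,6],
    [[0,0,0],-0.1,6],
    [[0,0,0],-0.08,6],
    [[0,0,0],-0.05,6],
    [[0,0,0],0,6]
  ]
}}

```text
time_s: 16.48
eef_pos: [0.5827, -0.1439, 0.103]
eef_rot: [-0.0, 0.748, 0.664, 0.0]
wrist_force: [-3.9, 3.6, 8.4]
opening: 0.154
grasp_force: 61.6
```

Call:
{"method": "servo_tool", "body": {
  "commands": [
    [[0,0,0],-0.03,6],
    [[0,0,0],-0.06,6],
    [[0,0,0],-0.08,6],
    [[0,0,0],-0.1,6],
    [[0,0,0],-0.1,6],
    [[0,0,0],-0.1,6],
    [[0,0,0],-0.1,6],
    [[0,0,0],-0.1,6],
    [[0,0,0],-0.1,6],
    [[0,0,0],-0.1,6],
    [[0,0,0],-0.1,6],
    [[0,0,0],-0.1,6],
    [[0,0,0],-0.1,6],
    [[0,0,0],-0.1,6],
    [[0,0,0],-0.06,6],
    [[0,0,0],-0.03,6],
    [[0,0,0],0,6]
  ]
}}

```text
time_s: 18.6
eef_pos: [0.5821, -0.1443, 0.1031]
eef_rot: [-0.001, 0.164, 0.986, 0.0]
wrist_force: [-7.0, 3.1, 10.0]
opening: 0.152
grasp_force: 61.8
```

Run:
```python
from h import *
c=grab('top');s=grab('side');w=grab('wrist')
a=cv2.resize(c['color'][115:245,235:355],(0,0),fx=3,fy=3,interpolation=cv2.INTER_CUBIC)
b=cv2.resize(w['color'],(400,300))
a2=np.zeros((600,800,3),np.uint8);a2[:390,:360]=a;a2[:300,400:]=b
d=cv2.resize(s['color'][130:230,190:320],(0,0),fx=3,fy=3,interpolation=cv2.INTER_CUBIC);a2[300:600,400:790]=d
cv2.imwrite('pics/m1.png',a2[:,:,::-1])
o=ctrl.get_obs();print(o['eef_pos'],o['eef_rot'],o['wrist_force'])
```

```text
[ 0.58202777 -0.14431458  0.1030545 ] [-7.30015873e-04  1.63971730e-01  9.86464768e-01  5.74689619e-06] [-6.19967383  2.70744794 10.98525505]
```

View pics/m1.png

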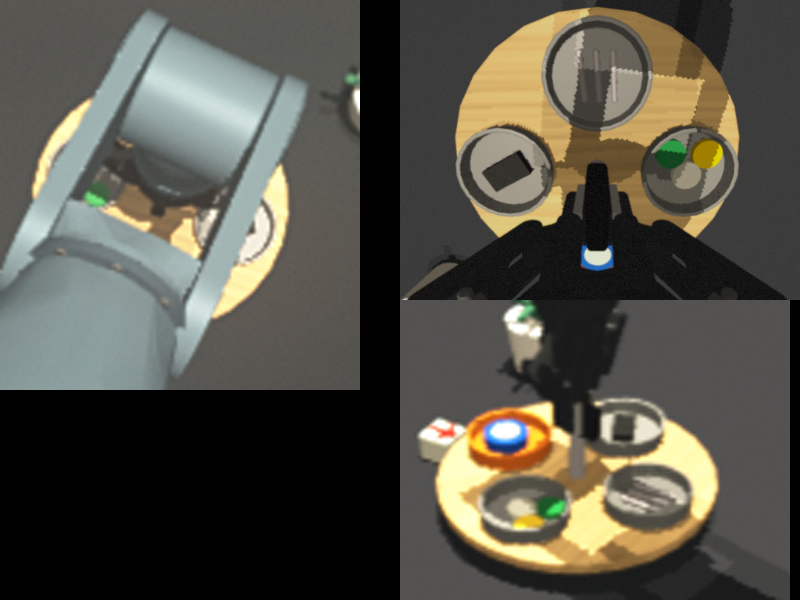

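The top camera is blocked by the arm. In the side crop the badge lies in the orange dish, panel (508,434), rim centre about (509,439), with the arrow block at (442,436), so it's nearly there. I'll refine the angle with numbers.

Run:
```python
from h import *
s=load('side');ax=np.array([.582,-.1445])
h=cv2.cvtColor(s['color'],cv2.COLOR_RGB2HSV)
def ang(p):d=p[:2]-ax;return p.round(4),round(float(np.degrees(np.arctan2(d[1],d[0]))),2),round(float(np.hypot(*d)),4)
q=lambda u,v,z:at_z(s,190+(u-400)/3-.33,130+(v-300)/3-.33,z)
print('dish manual',ang(q(509,438.5,.05)),'arrow manual',ang(q(443,433,.03)))
m=cv2.inRange(h,(5,150,40),(17,255,255));k=np.zeros_like(m);k[160:192,205:245]=m[160:192,205:245]
ct=max(cv2.findContours(k,cv2.RETR_EXTERNAL,cv2.CHAIN_APPROX_NONE)[0],key=cv2.contourArea)
print(cv2.fitEllipse(cv2.convexHull(ct)),cv2.boundingRect(ct))
P=np.array([[pt(s,u,v) for u in range(190,320)] for v in range(130,230)]).reshape(-1,3)
r=np.hypot(*(P[:,:2]-ax).T)
b=P[(r>.135)&(r<.185)&(P[:,2]>.022)&(P[:,2]<.036)&(P[:,0]>.68)];R=cv2.minAreaRect((b[:,:2]*1000).astype(np.float32));print('block',len(b),R,ang(np.r_[np.array(R[0])/1000,.03]))
d=np.array([np.r_[at_z(s,*p,.05)] for p in ct[:,0].astype(float)])
print('dish circ',cv2.minEnclosingCircle((d[:,:2]*1000).astype(np.float32)))
cv2.imwrite('/tmp/t.png',k)
```

```text
dish manual (array([ 0.6555, -0.1602,  0.05  ]), -12.03, 0.0752) arrow manual (array([ 0.733 , -0.1797,  0.03  ]), -13.13, 0.155)
((225.95606994628906, 176.54757690429688), (21.234386444091797, 30.04344367980957), 94.11947631835938) (212, 166, 30, 22)
block 93 ((736.788818359375, -183.12840270996094), (35.777496337890625, 36.54611587524414), 79.20917510986328) (array([ 0.7368, -0.1831,  0.03  ]), -14.01, 0.1595)
dish circ ((655.5161743164062, -159.46044921875), 54.8476676940918)
```

The tool yaw puts the dish at -18.9°. The top picture puts the arrow at -15°, so I turn the remaining 0.068 rad and check with a projected overlay.

Call:
{"method": "servo_tool", "body": {
  "commands": [
    [[0,0,0],-0.034,6],
    [[0,0,0],-0.034,6],
    [[0,0,0],0,6],
    [[0,0,0],0,6],
    [[0,0,0],0,6]
  ]
}}

```text
time_s: 19.38
eef_pos: [0.582, -0.1443, 0.1031]
eef_rot: [-0.001, 0.13, 0.991, -0.0]
wrist_force: [-6.3, 3.0, 10.0]
opening: 0.154
grasp_force: 61.8
```

Run:
```python
from h import *
s=grab('side');ax=np.array([.582,-.1445]);o=ctrl.get_obs()
yaw=2*np.arctan2(o['eef_rot'][2],o['eef_rot'][1])-np.pi
print('yaw',np.degrees(yaw),o['eef_pos'],o['wrist_force'],o['dq'].round(3))
def proj(X):
    C=X@s['R'].T+s['t'];n=C[:,:2]/C[:,2:];n=n*(1+s['k1']*(n**2).sum(1,keepdims=True));return n*[s['fx'],s['fy']]+[s['cx'],s['cy']]
k=5;im=cv2.resize(s['color'][140:240,185:325],None,fx=k,fy=k,interpolation=cv2.INTER_CUBIC)[:,:,::-1].copy()
def draw(X,col,cl):
    q=((proj(X)-[185,140]+.5)*k);cv2.polylines(im,[np.round(q).astype(int)],cl,col,1);return q.mean(0).round(0)
t=np.linspace(0,2*np.pi,60,endpoint=False);cir=np.c_[np.cos(t),np.sin(t)]
for i,col in enumerate([(255,0,0),(0,160,0),(0,160,0),(0,160,0)]):
    a=yaw+i*np.pi/2;ce=ax+.08*np.array([np.cos(a),np.sin(a)]);print(i,ce,draw(np.c_[ce+.042*cir,np.full(60,.05)],col,True))
draw(np.c_[ax+.132*cir,np.full(60,.032)],(255,0,255),True)
a=np.radians(-15);e=np.array([np.cos(a),np.sin(a)]);n=np.array([-e[1],e[0]])
B=np.array([ax+e*r+n*w for r,w in((.141,-.017),(.141,.017),(.175,.017),(.175,-.017))]);draw(np.c_[B,np.full(4,.03)],(255,0,0),True)
cv2.imwrite('pics/ov.png',im)
```

```text
yaw -14.976647452189264 [ 0.58204658 -0.14434806  0.10307027] [-7.00774263  2.60057074  9.59920346] [-0.001 -0.     0.     0.002 -0.     0.002]
0 [ 0.6592825  -0.16517403] [204. 177.]
1 [ 0.60267403 -0.0672175 ] [244. 291.]
2 [ 0.5047175  -0.12382597] [448. 260.]
3 [ 0.56132597 -0.2217825 ] [392. 150.]
```

View pics/ov.png

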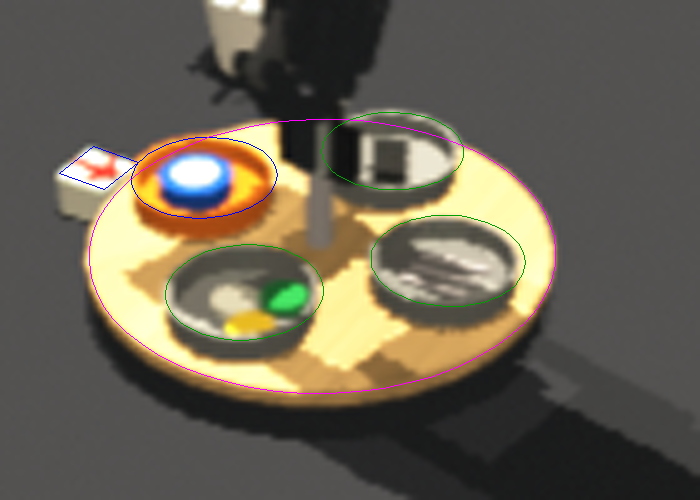

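The overlay for -15° fits the arrow block at (98,168) and all four dishes, the orange one at (204,177). The badge lies flat, spot up, and the knob is gripped, so I hand in.

```bash
python3 -c "
from bench import ctrl
print(ctrl.hand_in())"
```

```text
the job is handed in; nothing more can be done
None
```

I handed the job in at about 19 s: the blue badge lies flat, white spot up, in the orange dish, which stands at the red arrow (angle good to about 1°), with the knob still gripped; I saw no contact with the cups, bell or plant, and no verdict came back.

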